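# Release the glued block from the screw press

### The arm

A 7-joint arm with a two-finger parallel gripper is mounted at the origin on a cart in front of the work surface, level with it; the furniture and walls round the work are solid. World frame = base frame: x ahead of the robot, y to its left, z up, the work surface at z = 0. Lengths are in m, angles in rad, forces in N, time in s.
With the tool pointing down it reaches from about 0.4 to 0.875 m from the base axis. Payload 19.3 kg.
Tool frame: the origin (TCP) lies at the very end of the fingers, on their centre line; the grasp point (between the pads) lies 19 mm behind it; z points along the fingers, y is the line along which they close (so a half turn about z gives the same grasp; the last joint's range is limited). The gripper opens to 85 mm and grips with 20 to 120 N. Pads are 22 mm wide; open, the fingers measure 114 mm over their backs; the gripper's body (76 mm by 85 mm) begins 54 mm behind the grasp point. The pads swing forward as they close: fully open they stand 13 mm farther back than shut.
Start: joints at [1.237, 0.521, -0.036, 1.599, 0.021, 1.021, -0.113], TCP at [0.163, -0.603, 0.231] pointing down, gripper open.
Joint ranges: [-2.91, 2.91], [-0.3, 2.13], [-1.5, 1.42], [0.17, 2.43], [-1.26, 4.41], [0.16, 1.93], [-2.52, 2.52]. Speed limits (rad/s): [1.89, 1.89, 2.39, 2.39, 3.01, 3.01, 3.01].

### API

Orientations are given as [roll, pitch, yaw] about the fixed x, y, z axes, in that order (R = Rz(yaw) Ry(pitch) Rx(roll)).
In Python, from workcell import bot gives the robot as it stands.
- The arm moves only by the tool servo_tool, never from a script. Its argument "plan" is a list of rows, each a list of 7 numbers: the finger opening in cm, from 0 to 8.54, then the shift along the tool's x, y, z in cm, then the turn, a rotation vector about the tool's x, y, z in degrees. In form: [[fingers, x, y, z, wx, wy, wz], ...]. A call has 1 to 10 rows; each row is the pose to reach, as a shift and turn from the pose commanded when the call began, along the tool's axes at that moment; what a row does not reach only later rows make up. A row lasts 1/10 s, in which the tool goes at most 50 mm and 8.59 degrees, less where a joint would pass 70% of its speed; a pose out of reach is approached as far as the arm can. A call with a gripper value outside its range is refused whole. The fingers move at their own pace and stop on an object; "force" is the grip in N (left out, the last holds). Time passes only in rows, so rows that repeat a pose let the fingers close. It gives the time, the measured TCP pose, the force, the opening and the grip force at its end, in the units of the state.
- bot.observe(): the state, without advancing time (a new reading comes with each control period).
- bot.grab_frame(name): name is "scene" or "top"; returns a dict with "frame" (400x640x3 uint8, blue, green, red), "mtx" (3x3 intrinsics, pixels), "k1" (the pictures are not rectified: a ray, as slopes to the right and down, at radius r is drawn at 1 + k1 r^2 times it, then the intrinsics apply), "R" (3x3) and "t" (3): a world point X has camera coordinates R X + t. Camera axes: x right, y down, z forward; pixel columns grow to the right and rows downward; lengths in m; the calibration is good to about 2 mm. A picture is of the moment at which its call begins. There is no depth.
- bot.job_done(): hands the job in; it is judged then, once.
The state is a dict: "clock": time; "qpos": joint angles; "qd": joint speeds; "joint_efforts": joint torques, N m; "position": TCP position; "tool_rot": TCP orientation; "force": force on the tool from outside, world axes, zero at the start; "moment": the same for the moment, N m; "grip_width": finger opening in m; "finger_force": force on a finger pad.
Only numpy, scipy, OpenCV 4.12 (cv2) and the standard library are available. Lean on these libraries where they do the work, as an engineer would, in place of code of your own. Each camera call takes 0.05 s, during which the arm holds its last target. There are 200 camera calls.

### The job

The glue has set, so take the wooden block out of the little screw press: unscrew the red cap from the stud turn by turn (never force it off the thread) until it comes free, lift it away and set it down in the round metal dish. Then swing the steel strap up until it stands upright or leans back, and last set the block, the same way up as it was, flat in the wooden tray. Let go of everything, drop nothing from a height, and leave the sanding block and the glass jar where they are.

Things in the scene. Friction and masses are not known exactly. Their poses are not given: they have to be found in the camera images.
- press: Small screw press fixed to the bench: plywood base 18 mm thick, x = -175 to +100, y = +-55 mm in its frame. Origin on the bench under the block; its -x end faces the robot (yaw up to 0.25 rad either way). Along its x: strap's black bar at -150, brass stud at -75, block at 0, strap hinge at +70 mm with two steel cheeks (70 mm high, y = +-40 mm). The block lies on cork 21 mm above the bench.
- cap: Red ribbed hollow cap, 44 mm in diameter, 37 mm high, 90 g, screwed on the stud down to the strap. Origin: centre of its open underside, z up its axis. Right-hand thread: anticlockwise from above undoes it, climbing 8 mm a turn (raise the hand to match; about 1 mm axial play either way); free after about 1.3 turns (7.8 to 8.3 rad). Turns easily; let go between turns, it stays, dropping at most 2 mm.
- cap_center (a point): Point on the axis of the cap, half way up it (18.5 mm above its underside, 18.5 mm below its top).
- stud_foot (a point): Point on the stud's axis at the level of the strap's top (62 mm above the bench), where the cap's rim rests at the start. The brass stud ends 22 mm above this point; it is 26 mm across its thread.
- strap (a joint): Hinge angle of the flat steel strap (64 mm wide, 8 mm thick) over the block, slotted round the stud; the cap holds it shut. 0 = shut, level; 1.57 = upright; 1.9 = stop, leaning away from the robot. Stiff hinge (0.4 N m): the strap stays where left. Hinge axis: the press's y, at its x = +70 mm, 58 mm above the bench; the bar swings on a 220 mm radius about it.
- strap_bar (a point): Middle of the round black bar at the strap's free end: 12 mm thick, 68 mm long along the press's y, 58 mm above the bench when shut. Between it and the strap's end is a window 42 mm long, 52 mm wide; below is free down to the base at 18 mm. Pinch it from above with fingers closing along the press's x (it can turn between the fingers), or hook it from below.
- block: Wooden block, 84 mm long, 50 mm wide, 32 mm high, one end bevelled, about 80 g, lying loose under the strap, its length (own y) along the press's x. Origin: centre of its underside, z up. Once the strap is up it can be gripped from above across its 50 mm width (fingers closing along the press's y).
- dish: Round metal dish, fixed, 144 mm across its rim, 16 mm high, inner floor 116 mm across, 4 mm above the bench. Origin at the centre of its underside.
- tray: Wooden tray, fixed, 180 x 150 mm outside (x, y of its frame), walls 7 mm thick and 20 mm high, inner floor 7 mm above the bench. Origin at the centre of its underside. Tray and dish may stand either way round, left or right of the press.
- sander: Bystander: sanding block, 61 x 101 x 36 mm, origin at the centre of its underside. Leave alone.
- jar: Bystander: open glass jar, 72 mm across, 99 mm high, origin at the centre of its underside. Leave alone.
Things that resemble listed ones, but are neither listed nor needed, are in the scene too. Leave any yellow look-alike of the block alone.

How it is judged:
By the outcome, as a careful person would: the job done as asked, in the order asked, and still so for the second after the job is handed in, with the robot touching nothing.
It also fails if it takes over 72 s, if anything falls off the work surface, if the arm or the gripper's body presses on something with over 40 N, if the wrist force passes 120 N, or if a joint passes its speed limit or range.

## Working session

There is one attempt and no reset: what is moved stays moved. The work goes in short steps, Python scripts to look and compute and a tool call to move; the robot and the scene stay as the last step left them, time stands still between calls to the robot, and variables do not carry over. Pictures are saved under pics/ and viewed, at most 10 in all, crops included, and the job is handed in when it is done.

Besides the shell and the picture viewer there is one more tool, called after "Request:" as name([rows], argument=value, ...), one row to a line, values as JSON. servo_tool: Moves the arm, as the interface text tells. Its arguments: {"type":"object","properties":{"plan":{"type":"array","items":{"type":"array","items":{"type":"number"}}},"force":{"type":"number"}},"required":["plan"]}

```bash
mkdir -p pics; ls
python3 - <<'E'
from workcell import bot
import cv2,numpy as np
s=bot.observe();print({k:np.round(v,3).tolist() for k,v in s.items()})
for n in("scene","top"):
    f=bot.grab_frame(n);cv2.imwrite(f"pics/{n}0.png",f["frame"]);np.savez(f"{n}0.npz",**f)
    print(n,f["mtx"].tolist(),f["k1"],np.round(f["R"],3).tolist(),np.round(f["t"],3))
E
```

```text
pics
{'clock': 0.0, 'qpos': [1.237, 0.522, -0.036, 1.6, 0.021, 1.021, -0.113], 'qd': [0.0, -0.001, -0.002, 0.0, 0.001, 0.001, 0.001], 'joint_efforts': [0.0, -92.71, 1.979, -36.992, 0.018, 0.008, 0.0], 'position': [0.163, -0.603, 0.231], 'tool_rot': [-3.14, 0.0, 0.264], 'force': [0.013, 0.51, 0.431], 'moment': [-0.005, -0.018, 0.02], 'finger_force': 0.0, 'grip_width': 0.085}
scene [[508.48583352549406, 0.0, 317.78362581944884], [0.0, 508.48583352549406, 188.16725142357546], [0.0, 0.0, 1.0]] -0.029296962001570885 [[0.62, -0.784, -0.027], [-0.383, -0.272, -0.883], [0.685, 0.558, -0.468]] [-0.391  0.242  1.126]
top [[425.8325173773614, 0.0, 317.29048032614764], [0.0, 425.8325173773614, 202.98891624567597], [0.0, 0.0, 1.0]] 0.012058957110868287 [[0.018, -1.0, 0.011], [-0.985, -0.02, -0.172], [0.172, -0.007, -0.985]] [-0.129  0.486  1.317]
```

View pics/scene0.png

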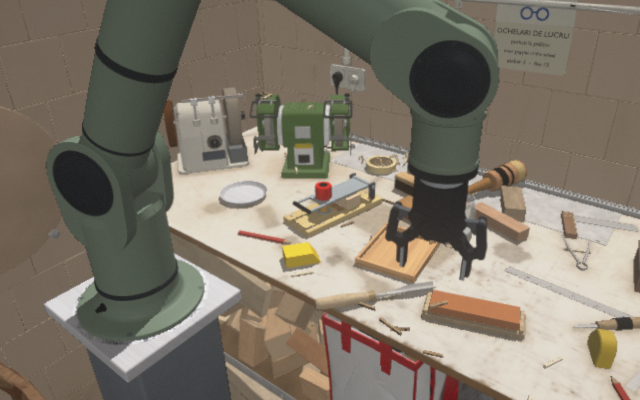

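View pics/top0.png

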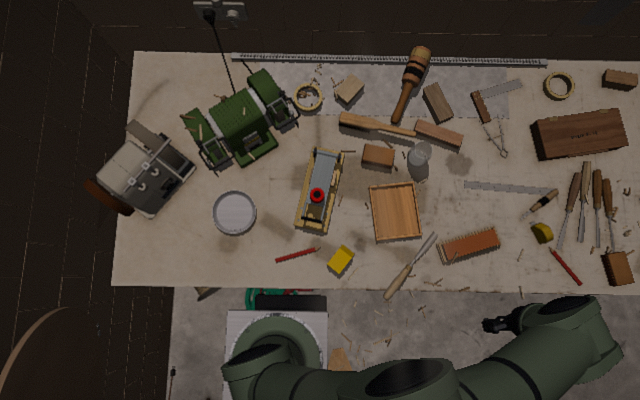

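The scene view shows the red cap at (323,190) on the strap, the dish at (243,194) and the tray at (400,250). In the top view the cap is at (317,195), the black bar at (313,218), the dish at (235,212), the tray at (396,211) and the jar at (419,160).

Things that could be mistaken, by top-view pixel:
- **Cap:** only the red ring at (317,195). The red pencils at (297,255) and (565,266) are not caps.
- **Block:** the one under the strap at (321,175). The yellow look-alikes at (341,260) and (542,232) and the loose brown blocks at (378,155), (350,90) and (437,103) are not it.
- **Dish:** the metal one at (235,212). The brass rings at (308,97) and (559,85) are not it.

Next is one close crop to check the choice.

```bash
cat > h.py <<'E'
import numpy as np,cv2
def dist(f): return np.array([float(f["k1"]),0,0,0,0])
def ray(f,uv):
    n=cv2.undistortPoints(np.array([[uv]],float),f["mtx"],dist(f))[0,0]
    R=f["R"];return -R.T@f["t"],R.T@np.array([n[0],n[1],1.])
def plane(f,uv,z):
    c,d=ray(f,uv);return (c+d*(z-c[2])/d[2])
def proj(f,X):
    return cv2.projectPoints(np.array(X,float).reshape(-1,3),cv2.Rodrigues(f["R"])[0],np.array(f["t"],float),f["mtx"],dist(f))[0][:,0]
def tri(f1,u1,f2,u2):
    c1,d1=ray(f1,u1);c2,d2=ray(f2,u2)
    s=np.linalg.lstsq(np.c_[d1,-d2],c2-c1,rcond=None)[0]
    a,b=c1+s[0]*d1,c2+s[1]*d2;return (a+b)/2,np.linalg.norm(a-b)
def red(f,box):
    x0,y0,x1,y1=box;g=f["frame"][y0:y1,x0:x1].astype(int)
    m=((g[...,2]>90)&(g[...,2]>2.2*g[...,1])&(g[...,2]>2.2*g[...,0])).astype(np.uint8)
    n,l,st,ce=cv2.connectedComponentsWithStats(m);k=1+st[1:,4].argmax()
    return ce[k]+[x0,y0],st[k]+np.array([x0,y0,0,0,0])
E
python3 - <<'E'
from h import *
t=dict(np.load("top0.npz"));s=dict(np.load("scene0.npz"))
ct,st=red(t,(290,170,340,220));cs,ss=red(s,(300,170,345,215))
print(ct,st,cs,ss,tri(t,ct,s,cs),plane(t,ct,.09))
a=cv2.resize(t["frame"][135:245,275:435],None,fx=5,fy=5,interpolation=cv2.INTER_CUBIC)
a=cv2.convertScaleAbs(a,alpha=1.4)
b=cv2.resize(s["frame"][165:245,270:400],None,fx=5,fy=5,interpolation=cv2.INTER_CUBIC)
cv2.imwrite("pics/c1.png",a);cv2.imwrite("pics/c2.png",b)
E
```

```text
[316.58095238 194.20952381] [310 188  14  13 105] [323.11320755 190.97641509] [316 182  15  18 212] (array([ 0.50975074, -0.11689031,  0.08015125]), np.float64(0.00042165713612904015)) [ 0.50796724 -0.11699271  0.09      ]
```

View pics/c1.png

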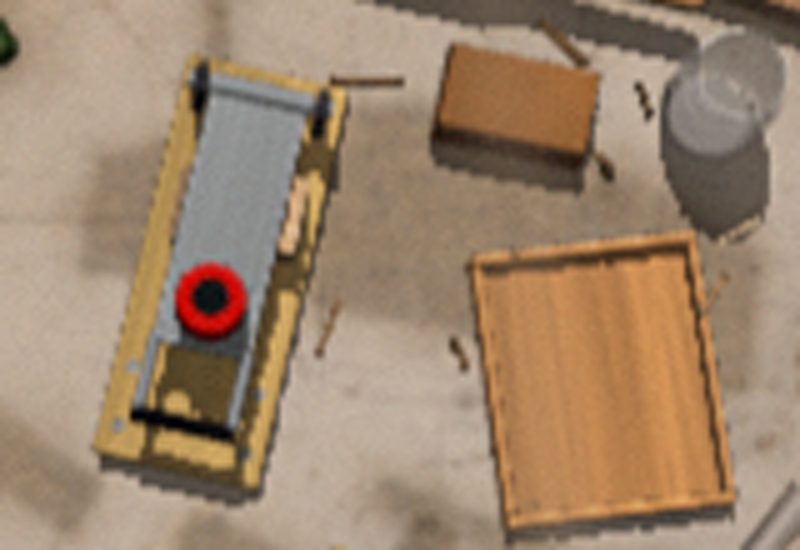

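View pics/c2.png

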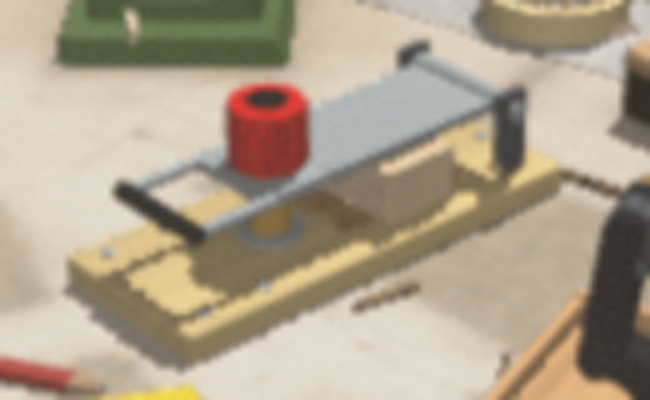

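The crops confirm the red cap on the stud at (317,194) in the top view. The press's black bar runs from (301.6,217.6) to (322,221.6), its cheeks are at (315,152.6) and (339,157.4), and the block's side shows under the strap. The tray and jar are clear on the right, so next I measure the press axis, tray and dish.

Run:
```python
from h import *
t=dict(np.load("top0.npz"));s=dict(np.load("scene0.npz"))
c=lambda p:((p[0]+.5)/5+274.5,(p[1]+.5)/5+134.5)
c2=lambda p:((p[0]+.5)/5+269.5,(p[1]+.5)/5+164.5)
P=lambda p,z:plane(t,c(p),z)
bl,br=P((133,413),.064),P((235,433),.064);print("bar",bl,br,(bl+br)/2)
# bar triangulated ends
print(tri(t,c((133,413)),s,c2((122,188))),tri(t,c((235,433)),s,c2((198,236))))
ch=[P((200,88),.07),P((320,112),.07)];print("cheek",ch,sum(ch)/2)
bc=[P(q,.018) for q in((195,55),(347,92),(260,480),(98,450))];print("base",np.round(bc,4),np.mean(bc,0))
cap=tri(t,red(t,(290,170,340,220))[0],s,red(s,(300,170,345,215))[0])[0]
bar=(bl+br)/2;hg=sum(ch)/2
for a,b in((bar,cap),(bar,hg),(cap,hg),(bc[3],bc[0]),(bc[2],bc[1])):
    d=b-a;print("yaw",np.arctan2(d[1],d[0]),np.hypot(*d[:2]))
r=[P(q,.02) for q in((470,258),(693,235),(735,497),(510,530))];print("tray",np.round(r,4),np.mean(r,0),[np.hypot(*(r[i]-r[i-1])[:2]) for i in range(4)])
g=cv2.cvtColor(t["frame"],cv2.COLOR_BGR2HSV)[180:245,205:265]
h=t["frame"][180:245,205:265].astype(int)
m=((h[...,0]>h[...,2]-4)&(h.sum(2)>200)).astype(np.uint8);m=cv2.morphologyEx(m,cv2.MORPH_OPEN,np.ones((3,3)))
k=max(cv2.findContours(m,0,2)[0],key=cv2.contourArea);e=cv2.fitEllipse(cv2.convexHull(k));print(e)
print("dish",plane(t,np.array(e[0])+[205,180],.016))
print("jar",plane(t,c((712,115)),.0),"jartop",plane(t,c((745,75)),.1))
```

```text
bar [ 0.43892842 -0.07046605  0.064     ] [ 0.42760596 -0.1343951   0.064     ] [ 0.43326719 -0.10243058  0.064     ]
(array([ 0.4397286 , -0.07097443,  0.06232006]), np.float64(0.001585384298433932)) (array([ 0.42791515, -0.13428003,  0.06027692]), np.float64(0.0005100152688193488))
cheek [array([ 0.648453  , -0.10820424,  0.07      ]), array([ 0.63423812, -0.18505883,  0.07      ])] [ 0.64134556 -0.14663153  0.07      ]
base [[ 0.6868 -0.1043  0.018 ]
 [ 0.6634 -0.2058  0.018 ]
 [ 0.4035 -0.1518  0.018 ]
 [ 0.4209 -0.0471  0.018 ]] [ 0.54363049 -0.12728659  0.018     ]
yaw -0.1868515016891163 0.07783840362510044
yaw -0.20931321186217217 0.2127212530711085
yaw -0.22227174852024534 0.1349138119168599
yaw -0.2119238571284701 0.2719891067766296
yaw -0.20485132563929398 0.2654608853485309
tray [[ 0.5519 -0.2871  0.02  ]
 [ 0.5703 -0.4337  0.02  ]
 [ 0.3984 -0.4572  0.02  ]
 [ 0.3743 -0.3124  0.02  ]] [ 0.47373064 -0.37258871  0.02      ] [np.float64(0.17937137857671362), np.float64(0.14768639289516217), np.float64(0.1735754330128722), np.float64(0.14679448918564328)]Traceback (most recent call last):
  File "<stdin>", line 19, in <module>
ValueError: max() iterable argument is empty
```

Request:
servo_tool([
  [8.5,46,-38,0,0,0,0],
  [8.5,46,-38,0,0,0,0],
  [8.5,46,-38,0,0,0,0],
  [8.5,46,-38,0,0,0,0],
  [8.5,46,-38,0,0,0,0],
  [8.5,46,-38,0,0,0,0],
  [8.5,46,-38,0,0,0,0],
  [8.5,46,-38,0,0,0,0],
  [8.5,46,-38,0,0,0,0],
  [8.5,46,-38,0,0,0,0],
], force=40)

```text
clock: 1.1
position: [0.4528, -0.1936, 0.2313]
tool_rot: [3.142, 0.0, 0.264]
force: [0.9, -0.1, -0.3]
grip_width: 0.0852
finger_force: 0.0
```

```bash
cat >> h.py <<'E'
from scipy.spatial.transform import Rotation as Ro
def go(s,p,yaw=None):
    "shift (cm) in tool axes to p, and the wz (deg) to yaw"
    R=Ro.from_euler("xyz",s["tool_rot"]).as_matrix()
    return np.round(R.T@(np.array(p)-s["position"])*100,2), None if yaw is None else np.round(-np.degrees(yaw-s["tool_rot"][2]),1)
E
python3 - <<'E'
from h import *
from workcell import bot
s=bot.observe();print(np.round(s["qpos"],3),s["position"],go(s,(.5095,-.117,.14),-.9))
t=dict(np.load("top0.npz"))
h=cv2.cvtColor(t["frame"],cv2.COLOR_BGR2HSV)
for u in((212,212),(235,212),(257,212),(235,192),(235,234),(235,240)):print(u,t["frame"][u[1],u[0]],plane(t,u,.016))
E
```

```text
[ 0.456  0.318 -0.215  1.933  0.085  0.899 -1.109] [ 0.45280226 -0.19361372  0.23133985] (array([ 7.47, -5.92,  9.13]), np.float64(66.7))
(212, 212) [117 116 122] [0.45688787 0.21974432 0.016     ]
(235, 212) [128 127 135] [0.45836937 0.14558642 0.016     ]
(257, 212) [103 120 135] [0.45979103 0.07452097 0.016     ]
(235, 192) [57 58 63] [0.52433801 0.14899435 0.016     ]
(235, 234) [47 54 60] [0.38704071 0.14188544 0.016     ]
(235, 240) [ 80  97 114] [0.36780965 0.14088467 0.016     ]
```

Request:
servo_tool([
  [8.5,7.5,-5.9,0,0,0,8],
  [8.5,7.5,-5.9,2,0,0,16],
  [8.5,7.5,-5.9,5,0,0,24],
  [8.5,7.5,-5.9,8,0,0,32],
  [8.5,7.5,-5.9,9,0,0,40],
  [8.5,7.5,-5.9,9,0,0,48],
  [8.5,7.5,-5.9,9,0,0,50],
  [8.5,7.5,-5.9,9,0,0,50],
])

```text
clock: 1.9
position: [0.5092, -0.1188, 0.1414]
tool_rot: [3.141, -0.0, -0.606]
force: [0.3, -0.3, 0.1]
grip_width: 0.0851
finger_force: 0.0
```

Run:
```python
from h import *
from workcell import bot
s=bot.observe();print(np.round(s["qpos"],3),s["position"],s["tool_rot"],go(s,(.5095,-.117,.068),-.9))
f=bot.grab_frame("scene");cv2.imwrite("pics/a.png",f["frame"][120:260,240:420])
c,st=red(f,(290,170,345,215));print(c,st)
```

```text
[ 0.138  0.483 -0.029  1.95   0.021  0.708 -2.082] [ 0.50916512 -0.11880405  0.14138355] [ 3.14147669e+00 -1.09123640e-04 -6.06495900e-01] (array([-0.08, -0.17,  7.34]), np.float64(16.8))
[323.09813084 190.86915888] [316 182  15  18 214]
```

Request:
servo_tool([
  [8.5,-0.1,-0.2,2,0,0,7],
  [8.5,-0.1,-0.2,5,0,0,14],
  [8.5,-0.1,-0.2,6.5,0,0,20],
  [8.5,-0.1,-0.2,7.3,0,0,20],
  [4,-0.1,-0.2,7.3,0,0,20],
  [4,-0.1,-0.2,7.3,0,0,20],
  [4,-0.1,-0.2,7.3,0,0,20],
  [4,-0.1,-0.2,7.3,0,0,20],
  [4,-0.1,-0.2,7.3,0,0,20],
  [4,-0.1,-0.2,7.3,0,0,20],
], force=40)

```text
clock: 2.95
position: [0.5099, -0.117, 0.0694]
tool_rot: [-3.14, -0.001, -0.957]
force: [-2.4, -1.3, 7.8]
grip_width: 0.0428
finger_force: 39.5
```

Run:
```python
from h import *
from workcell import bot
s=bot.observe();print(np.round(s["qpos"],3),s["position"],s["tool_rot"],s["force"],s["grip_width"],s["finger_force"])
```

```text
[ 0.073  0.605  0.053  1.994 -0.059  0.543 -2.361] [ 0.50987137 -0.11699692  0.0693937 ] [-3.14046822e+00 -9.44040576e-04 -9.56935498e-01] [-2.43955526 -1.2918561   7.77542503] 0.04280303102660443 39.45324677042663
```

Request:
servo_tool([
  [4,0,0,-0.06,0,0,-6],
  [4,0,0,-0.08,0,0,-14],
  [4,0,0,-0.1,0,0,-22],
  [4,0,0,-0.12,0,0,-30],
  [4,0,0,-0.14,0,0,-38],
  [4,0,0,-0.15,0,0,-46],
  [4,0,0,-0.17,0,0,-54],
  [4,0,0,-0.19,0,0,-62],
  [4,0,0,-0.21,0,0,-70],
  [4,0,0,-0.22,0,0,-78],
])

```text
clock: 3.95
position: [0.5098, -0.1171, 0.0713]
tool_rot: [3.141, -0.001, 0.41]
force: [0.3, 0.0, -0.7]
grip_width: 0.0429
finger_force: 40.7
```

Run:
```python
from h import *
from workcell import bot
s=bot.observe();print(np.round(s["qpos"],3),s["position"],s["tool_rot"],s["force"],s["moment"],s["grip_width"],s["finger_force"])
```

```text
[ 0.345  0.613 -0.315  1.978  0.324  0.597 -1.346] [ 0.50979615 -0.11706762  0.07130748] [ 3.14051603e+00 -8.98457827e-04  4.10231022e-01] [ 0.32816897  0.02739578 -0.68500914] [ 0.03015627 -0.05714806  0.01553043] 0.042876839040131 40.73252912610769
```

Request:
servo_tool([
  [4,0,0,-0.02,0,0,-8],
  [4,0,0,-0.04,0,0,-16],
  [4,0,0,-0.06,0,0,-24],
  [4,0,0,-0.07,0,0,-32],
  [4,0,0,-0.09,0,0,-40],
  [4,0,0,-0.11,0,0,-48],
  [4,0,0,-0.13,0,0,-56],
  [4,0,0,-0.14,0,0,-64],
  [4,0,0,-0.16,0,0,-72],
  [4,0,0,-0.18,0,0,-80],
])

```text
clock: 4.95
position: [0.5094, -0.1165, 0.0729]
tool_rot: [3.141, 0.0, 1.807]
force: [-4.3, 4.8, -1.0]
grip_width: 0.043
finger_force: 40.8
```

Request:
servo_tool([
  [4,0,0,-0.02,0,0,-8],
  [4,0,0,-0.04,0,0,-16],
  [4,0,0,-0.06,0,0,-24],
  [4,0,0,-0.07,0,0,-32],
  [4,0,0,-0.09,0,0,-40],
  [4,0,0,-0.11,0,0,-48],
  [4,0,0,-0.13,0,0,-56],
  [4,0,0,-0.14,0,0,-64],
  [4,0,0,-0.16,0,0,-72],
  [4,0,0,-0.18,0,0,-80],
])

```text
clock: 5.95
position: [0.5087, -0.1171, 0.0744]
tool_rot: [-3.141, -0.001, -3.081]
force: [-5.5, 1.5, -1.1]
grip_width: 0.0428
finger_force: 40.9
```

Run:
```python
from h import *
from workcell import bot
s=bot.observe();print(np.round(s["qpos"],3),s["position"],s["tool_rot"],s["force"],s["moment"],s["grip_width"],s["finger_force"])
```

```text
[ 0.8    0.802 -0.989  1.956  0.88   0.894  0.969] [ 0.50870041 -0.11708796  0.07442756] [-3.14056864e+00 -1.01253789e-03 -3.08061386e+00] [-5.46543282  1.52682146 -1.14701894] [ 0.45611127  1.23929118 -0.01951603] 0.042819008180116934 40.87471920065582
```

Request:
servo_tool([
  [4,0,0,-0.02,0,0,-7],
  [4,0,0,-0.04,0,0,-14],
  [4,0,0,-0.06,0,0,-21],
  [4,0,0,-0.07,0,0,-28],
  [4,0,0,-0.09,0,0,-35],
  [4,0,0,-0.11,0,0,-42],
  [4,0,0,-0.12,0,0,-49],
  [4,0,0,-0.14,0,0,-56],
  [4,0,0,-0.15,0,0,-63],
  [4,0,0,-0.16,0,0,-70],
])

```text
clock: 6.95
position: [0.5092, -0.1174, 0.0761]
tool_rot: [-3.141, -0.001, -1.86]
force: [-1.6, 1.4, -1.0]
grip_width: 0.0432
finger_force: 40.9
```

Run:
```python
from h import *
from workcell import bot
s=bot.observe();print(np.round(s["qpos"],3),s["position"],s["tool_rot"],s["force"],s["moment"],s["grip_width"],s["finger_force"])
```

```text
[ 0.91   0.93  -1.205  1.95   1.031  1.063  2.079] [ 0.50918228 -0.1173873   0.07609915] [-3.14130382e+00 -1.41758127e-03 -1.85991391e+00] [-1.5576966   1.40223286 -0.98312726] [0.32393102 0.62766504 0.01153494] 0.04315478838073253 40.88047172874212
```

Request:
servo_tool([
  [7,0,0,0,0,0,0],
  [7,0,0,0,0,0,0],
  [7,0,0,0,0,0,8],
  [7,0,0,0,0,0,16],
  [7,0,0,0,0,0,24],
  [7,0,0,0,0,0,32],
  [7,0,0,0,0,0,40],
  [7,0,0,0,0,0,48],
  [7,0,0,0,0,0,56],
  [7,0,0,0,0,0,64],
])

```text
clock: 7.95
position: [0.5097, -0.117, 0.0762]
tool_rot: [-3.141, 0.001, -2.992]
force: [-0.2, -0.0, 0.6]
grip_width: 0.0698
finger_force: 0.0
```

Request:
servo_tool([
  [7,0,0,0,0,0,8],
  [7,0,0,0,0,0,16],
  [7,0,0,0,0,0,24],
  [7,0,0,0,0,0,32],
  [7,0,0,0,0,0,40],
  [7,0,0,0,0,0,48],
  [7,0,0,0,0,0,56],
  [7,0,0,0,0,0,64],
  [7,0,0,0,0,0,72],
  [7,0,0,0,0,0,80],
])

```text
clock: 8.95
position: [0.5099, -0.1169, 0.0763]
tool_rot: [3.14, 0.001, 1.895]
force: [-0.0, -0.0, 0.0]
grip_width: 0.0697
finger_force: 0.0
```

Request:
servo_tool([
  [7,0,0,0,0,0,8],
  [7,0,0,0,0,0,16],
  [7,0,0,0,0,0,24],
  [7,0,0,0,0,0,32],
  [7,0,0,0,0,0,40],
  [7,0,0,0,0,0,48],
  [7,0,0,0,0,0,48],
  [7,0,0,0,0,0,48],
])

```text
clock: 9.75
position: [0.5097, -0.1167, 0.0761]
tool_rot: [3.141, 0.0, 1.07]
force: [0.0, 0.4, -0.1]
grip_width: 0.07
finger_force: 0.0
```

Run:
```python
from h import *
from workcell import bot
s=bot.observe();print(np.round(s["qpos"],3),s["position"],s["tool_rot"],s["force"],s["moment"],s["grip_width"],s["finger_force"])
print(go(s,(.5095,-.117,.075)))
f=bot.grab_frame("scene");cv2.imwrite("pics/b.png",cv2.resize(f["frame"][120:240,250:410],None,fx=4,fy=4))
```

```text
[ 0.487  0.635 -0.511  1.969  0.493  0.661 -0.839] [ 0.50973453 -0.11666328  0.0761131 ] [3.14057355e+00 1.97333526e-05 1.06963374e+00] [ 0.00365606  0.39474921 -0.06324147] [-0.01737091 -0.01841076 -0.01147807] 0.06998487906873432 0.0
(array([-0.04, -0.  ,  0.11]), None)
```

View pics/b.png

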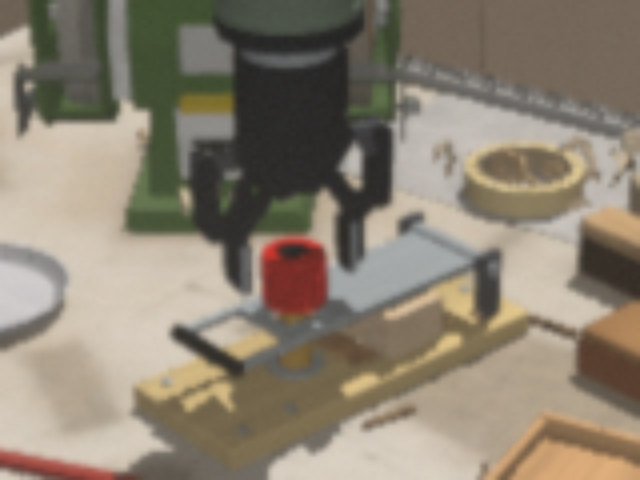

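The picture shows the cap at (293,275), raised well off the strap, with the stud visible below it at (297,315). The fingers are open on either side, so I'll regrip and carry on.

Request:
servo_tool([
  [4,0,0,0,0,0,0],
  [4,0,0,0,0,0,0],
  [4,0,0,0,0,0,0],
  [4,0,0,0,0,0,0],
  [4,0,0,-0.01,0,0,-6],
  [4,0,0,-0.03,0,0,-14],
  [4,0,0,-0.05,0,0,-22],
  [4,0,0,-0.07,0,0,-30],
  [4,0,0,-0.08,0,0,-38],
  [4,0,0,-0.1,0,0,-46],
])

```text
clock: 10.8
position: [0.5095, -0.1166, 0.0768]
tool_rot: [3.141, -0.0, 1.875]
force: [-1.9, 1.1, 2.5]
grip_width: 0.0423
finger_force: 40.2
```

Request:
servo_tool([
  [4,0,0,-0.02,0,0,-8],
  [4,0,0,-0.04,0,0,-16],
  [4,0,0,-0.06,0,0,-24],
  [4,0,0,-0.07,0,0,-32],
  [4,0,0,-0.09,0,0,-40],
  [4,0,0,-0.11,0,0,-48],
  [4,0,0,-0.13,0,0,-56],
  [4,0,0,-0.14,0,0,-64],
  [4,0,0,-0.16,0,0,-72],
  [4,0,0,-0.18,0,0,-80],
])

```text
clock: 11.8
position: [0.5095, -0.1165, 0.0786]
tool_rot: [3.141, 0.0, -3.012]
force: [-1.5, 2.6, 3.6]
grip_width: 0.0426
finger_force: 40.3
```

Run:
```python
from h import *
from workcell import bot
s=bot.observe();print(np.round(s["qpos"],3),s["position"],s["tool_rot"],s["force"],s["moment"],s["grip_width"],s["finger_force"])
```

```text
[ 0.819  0.811 -1.022  1.952  0.892  0.918  1.029] [ 0.50951456 -0.11645907  0.07861931] [ 3.14112409e+00  3.33434145e-04 -3.01151603e+00] [-1.52219424  2.55228792  3.57676872] [ 0.63501047  0.33023713 -0.04160267] 0.042620157003156856 40.294169154949486
```

Request:
servo_tool([
  [4,0,0,-0.04,0,0,-7],
  [4,0,0,-0.06,0,0,-14],
  [4,0,0,-0.08,0,0,-21],
  [4,0,0,-0.1,0,0,-28],
  [4,0,0,-0.12,0,0,-35],
  [4,0,0,-0.14,0,0,-42],
  [4,0,0,-0.15,0,0,-49],
  [4,0,0,-0.16,0,0,-56],
  [4,0,0,-0.17,0,0,-63],
  [4,0,0,-0.18,0,0,-70],
])

```text
clock: 12.8
position: [0.5092, -0.1167, 0.0802]
tool_rot: [3.141, 0.0, -1.791]
force: [-2.8, 1.1, 2.9]
grip_width: 0.0429
finger_force: 40.4
```

Request:
servo_tool([
  [4,0,0,-0.05,0,0,0],
  [4,0,0,-0.1,0,0,0],
  [4,0,0,-0.15,0,0,0],
  [4,0,0,-0.2,0,0,0],
])

```text
clock: 13.2
position: [0.5094, -0.1168, 0.0823]
tool_rot: [-3.142, -0.0, -1.798]
force: [0.2, -0.2, -0.6]
grip_width: 0.0424
finger_force: 40.6
```

Run:
```python
from h import *
from workcell import bot
s=bot.observe();print(np.round(s["qpos"],3),s["position"],s["tool_rot"],s["force"],s["moment"],s["grip_width"],s["finger_force"])
```

```text
[ 0.924  0.938 -1.236  1.946  1.034  1.089  2.138] [ 0.50942058 -0.11678476  0.08234856] [-3.14154990e+00 -2.38289882e-04 -1.79752392e+00] [ 0.15348958 -0.23165847 -0.60135165] [-0.01672441  0.00393563 -0.05094746] 0.04239065513165463 40.59779637493193
```

Request:
servo_tool([
  [4,0,0,-1,0,0,0],
  [4,0,0,-2.5,0,0,0],
  [4,0,0,-4.5,0,0,0],
  [4,0,0,-6,0,0,0],
  [4,-2,1,-7,0,0,7],
  [4,-5,2.3,-7,0,0,14],
  [4,-9,4.1,-7,0,0,21],
  [4,-13,5.9,-7,0,0,28],
  [4,-17,7.7,-7,0,0,35],
  [4,-20,9.1,-7,0,0,42],
])

```text
clock: 14.2
position: [0.4648, 0.1011, 0.1534]
tool_rot: [-3.141, 0.001, -2.533]
force: [1.0, 0.4, -1.2]
grip_width: 0.0424
finger_force: 40.8
```

Run:
```python
from h import *
from workcell import bot
s=bot.observe();print(np.round(s["qpos"],3),s["position"],s["tool_rot"],s["force"],s["grip_width"],s["finger_force"])
print(go(s,(.456,.147,.02)))
f=bot.grab_frame("scene");cv2.imwrite("pics/d.png",cv2.resize(f["frame"][90:240,190:410],None,fx=3,fy=3))
```

```text
[ 0.52   0.681 -1.199  2.02   0.774  0.995  1.105] [0.46475504 0.10110675 0.15344296] [-3.14130821e+00  1.37876065e-03 -2.53263499e+00] [ 1.03097374  0.37268769 -1.19926242] 0.042391761987851447 40.75498864520341
(array([-1.89,  4.27, 13.35]), None)
```

View pics/d.png

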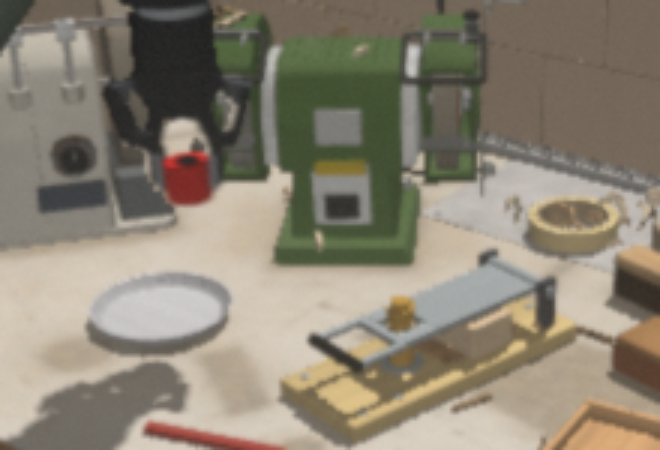

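The cap hangs in the gripper at (187,175), off the bare stud at (401,305), and the dish is at (158,310). I'll lower the cap into the dish.

Request:
servo_tool([
  [4,-1,2.2,0,0,0,0],
  [4,-1.9,4.3,1,0,0,0],
  [4,-1.9,4.3,4,0,0,0],
  [4,-1.9,4.3,7.5,0,0,0],
  [4,-1.9,4.3,10.5,0,0,0],
  [4,-1.9,4.3,12.3,0,0,0],
  [4,-1.9,4.3,13,0,0,0],
  [4,-1.9,4.3,13.2,0,0,0],
  [4,-1.9,4.3,13.2,0,0,0],
])

```text
clock: 15.15
position: [0.4566, 0.1448, 0.0211]
tool_rot: [-3.141, 0.001, -2.529]
force: [-0.6, 0.1, -0.0]
grip_width: 0.0425
finger_force: 40.9
```

Request:
servo_tool([
  [4,0,0,0.15,0,0,0],
  [4,0,0,0.3,0,0,0],
  [4,0,0,0.45,0,0,0],
  [4,0,0,0.6,0,0,0],
  [4,0,0,0.6,0,0,0],
])

```text
clock: 15.65
position: [0.4561, 0.1446, 0.0142]
tool_rot: [3.142, -0.0, -2.529]
force: [0.0, -0.2, -1.2]
grip_width: 0.0429
finger_force: 40.9
```

Request:
servo_tool([
  [4,0,0,0.1,0,0,0],
  [4,0,0,0.2,0,0,0],
  [4,0,0,0.3,0,0,0],
  [4,0,0,0.3,0,0,0],
])

```text
clock: 16.05
position: [0.4565, 0.1448, 0.0117]
tool_rot: [-3.141, 0.001, -2.529]
force: [-0.1, -1.3, 9.3]
grip_width: 0.0427
finger_force: 41.8
```

Contact with the dish floor. Release, rise and look.

Request:
servo_tool([
  [5,0,0,0,0,0,0],
  [6.5,0,0,0,0,0,0],
  [6.5,0,0,0,0,0,0],
  [6.5,0,0,-1,0,0,0],
  [6.5,0,0,-4,0,0,0],
  [6.5,0,0,-8,0,0,0],
  [6.5,0,0,-12,0,0,0],
  [6.5,0,0,-14,0,0,0],
])

```text
clock: 16.85
position: [0.4565, 0.1453, 0.1547]
tool_rot: [-3.141, 0.002, -2.528]
force: [1.2, -1.1, -0.9]
grip_width: 0.0647
finger_force: 0.0
```

Run:
```python
from h import *
from workcell import bot
f=bot.grab_frame("scene");t=bot.grab_frame("top")
c,st=red(f,(200,160,290,230));print(c,st,plane(f,c,.0225))
y=-.205;s=bot.observe();print(np.round(s["qpos"],3),s["position"],s["tool_rot"])
# stud tip in top view: brass mask
stud=np.array([.5095,-.117]);e=np.array([np.cos(y),np.sin(y)])
b=stud-.075*e
print("bar est",b,"hinge",stud+.145*e,"origin",stud+.075*e)
print(go(s,(*b,.16)),"yaw opts",y-np.pi/2, y+np.pi/2)
cv2.imwrite("pics/e.png",np.vstack([cv2.resize(f["frame"][150:250,200:400],None,fx=3,fy=3),cv2.resize(t["frame"][150:240,200:400],None,fx=3,fy=3)]))
```

```text
[243.10588235 190.39411765] [236 183  14  16 170] [0.45835112 0.146336   0.0225    ]
[ 0.416  0.675 -1.184  2.012  0.767  0.99   1.026] [0.45703475 0.14504813 0.15417951] [-3.1399298   0.00335304 -2.52897889]
bar est [ 0.43607043 -0.10173246] hinge [ 0.65146384 -0.14651724] origin [ 0.58292957 -0.13226754]
(array([ 15.9 , -18.99,  -0.6 ]), None) yaw opts -1.7757963267948966 1.3657963267948965
```

View pics/e.png

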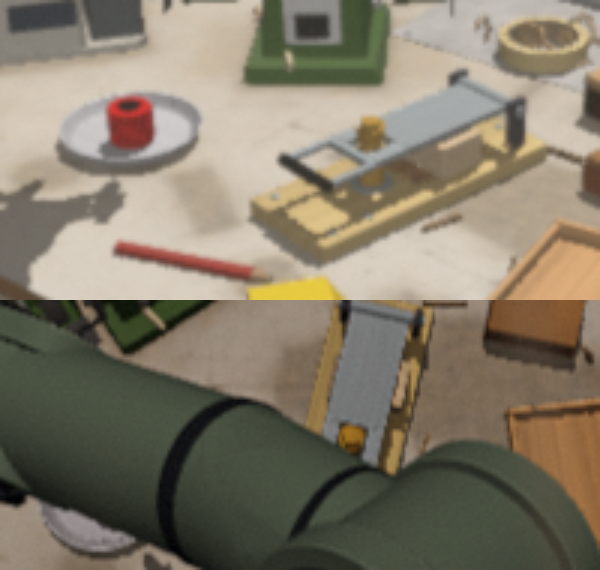

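The cap stands upright in the dish at (131,122) in the upper picture. The strap is still shut, with its bar at (305,172). Next I go to the bar.

Request:
servo_tool([
  [4,2,-2.4,0,0,0,8],
  [4,4,-4.8,0,0,0,16],
  [4,6,-7.2,0,0,0,24],
  [4,8,-9.6,0,0,0,32],
  [4,10,-12,0,0,0,40],
  [4,12,-14.4,0,0,0,48],
  [4,14,-16.8,0,0,0,56],
  [4,15.9,-19,0,0,0,64],
  [4,15.9,-19,0,0,0,72],
  [4,15.9,-19,0,0,0,80],
])

```text
clock: 17.95
position: [0.4348, -0.1031, 0.151]
tool_rot: [-3.141, -0.001, 2.351]
force: [0.1, -0.0, -0.2]
grip_width: 0.0397
finger_force: 0.0
```

Request:
servo_tool([
  [4,0,0,0,0,0,8],
  [4,0,0,0,0,0,16],
  [4,0,0,0,0,0,24],
  [4,0,0,0,0,0,32],
  [4,0,0,0,0,0,40],
  [4,0,0,0,0,0,48],
  [4,0,0,0,0,0,56.8],
  [4,0,0,0,0,0,56.8],
])

```text
clock: 18.75
position: [0.4351, -0.102, 0.1512]
tool_rot: [-3.141, 0.0, 1.364]
force: [0.2, 0.2, 0.7]
grip_width: 0.0401
finger_force: 0.0
```

Run:
```python
from h import *
from workcell import bot
s=bot.observe();print(np.round(s["qpos"],3),s["position"],s["tool_rot"],s["grip_width"])
print(go(s,(.435,-.102,.042),1.366))
```

```text
[ 0.608  0.425 -0.64   2.104  0.38   0.726 -0.485] [ 0.43508845 -0.10204788  0.15119901] [-3.14121231e+00  2.46593128e-04  1.36426064e+00] 0.040103395660954
(array([ 1.000e-02, -1.000e-02,  1.092e+01]), np.float64(-0.1))
```

Request:
servo_tool([
  [4,0,0,3,0,0,0],
  [4,0,0,6.5,0,0,0],
  [4,0,0,9,0,0,0],
  [4,0,0,10.5,0,0,0],
  [4,0,0,10.9,0,0,0],
  [0.5,0,0,10.9,0,0,0],
  [0.5,0,0,10.9,0,0,0],
  [0.5,0,0,10.9,0,0,0],
  [0.5,0,0,10.9,0,0,0],
  [0.5,0,0,10.9,0,0,0],
], force=25)

```text
clock: 19.75
position: [0.4344, -0.1021, 0.0429]
tool_rot: [-3.141, 0.0, 1.368]
force: [-6.6, 4.3, 1.8]
grip_width: 0.0104
finger_force: 25.5
```

Run:
```python
from h import *
from workcell import bot
s=bot.observe();print(s["position"],s["tool_rot"],s["grip_width"],s["force"],s["finger_force"])
for d in (10,20,30,40,50,60,70,80,90,95,99):
    a=np.radians(d);print(d,"y %.1f z %.1f"%(22*(1-np.cos(a)),-22*np.sin(a)))
```

```text
[ 0.43442699 -0.10207978  0.04292183] [-3.14053693e+00  3.04871204e-04  1.36763998e+00] 0.010447804603870825 [-6.61273582  4.29457732  1.76752853] 25.537635684013367
10 y 0.3 z -3.8
20 y 1.3 z -7.5
30 y 2.9 z -11.0
40 y 5.1 z -14.1
50 y 7.9 z -16.9
60 y 11.0 z -19.1
70 y 14.5 z -20.7
80 y 18.2 z -21.7
90 y 22.0 z -22.0
95 y 23.9 z -21.9
99 y 25.4 z -21.7
```

Request:
servo_tool([
  [0.5,0,0,-1.5,0,0,0],
  [0.5,0,0.3,-3.8,0,0,0],
  [0.5,0,0.7,-5.7,0,0,0],
  [0.5,0,1.3,-7.5,0,0,0],
  [0.5,0,2.1,-9.3,0,0,0],
  [0.5,0,2.9,-11,0,0,0],
  [0.5,0,4,-12.6,0,0,0],
  [0.5,0,5.1,-14.1,0,0,0],
  [0.5,0,6.4,-15.6,0,0,0],
  [0.5,0,7.9,-16.9,0,0,0],
])

```text
clock: 20.75
position: [0.5096, -0.118, 0.213]
tool_rot: [-3.136, 0.002, 1.368]
force: [-27.4, 4.0, 26.4]
grip_width: 0.0111
finger_force: 27.5
```

Run:
```python
from h import *
from workcell import bot
s=bot.observe();print(np.round(s["qpos"],3),s["position"],s["tool_rot"],s["grip_width"],s["force"],s["moment"],s["finger_force"])
```

```text
[ 0.612  0.452 -0.664  1.857  0.338  0.953 -0.407] [ 0.50961121 -0.11795335  0.2130305 ] [-3.13570967e+00  1.98151759e-03  1.36769967e+00] 0.011069022658463889 [-27.40235007   3.9954255   26.38450847] [ 0.86266601  5.83193159 -0.08920414] 27.52554953098297
```

Request:
servo_tool([
  [0.5,0,-0.1,-0.1,0,0,0],
  [0.5,0,-0.2,-0.2,0,0,0],
  [0.5,0,-0.2,-0.2,0,0,0],
])

```text
clock: 21.05
position: [0.5107, -0.1181, 0.2143]
tool_rot: [3.14, 0.0, 1.367]
force: [-4.4, -0.4, 6.3]
grip_width: 0.0108
finger_force: 25.8
```

Run:
```python
from h import *
from workcell import bot
s=bot.observe();print(s["position"],s["tool_rot"],s["grip_width"],s["force"],s["moment"],s["finger_force"])
f=bot.grab_frame("scene");cv2.imwrite("pics/g.png",cv2.resize(f["frame"][90:250,240:420],None,fx=3.7,fy=3.7))
```

```text
[ 0.51065437 -0.11812706  0.21431651] [3.14047644e+00 4.47970031e-04 1.36712952e+00] 0.010762399111737906 [-4.42035267 -0.36252634  6.33273284] [-0.14012987  0.91771733 -0.04171846] 25.75897514820099
```

View pics/g.png

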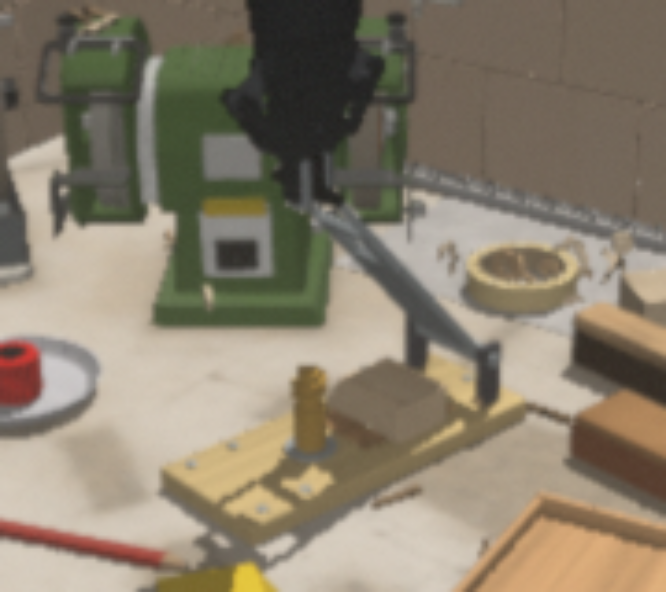

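The strap is about half up and pinched at (310,190). The block is uncovered at (388,400) with its bevelled end toward the stud. Continuing up the arc.

Request:
servo_tool([
  [0.5,0,0.7,-0.55,0,0,0],
  [0.5,0,1.4,-1.05,0,0,0],
  [0.5,0,2.2,-1.6,0,0,0],
  [0.5,0,3,-2.1,0,0,0],
  [0.5,0,3.85,-2.55,0,0,0],
  [0.5,0,4.7,-3,0,0,0],
  [0.5,0,5.6,-3.35,0,0,0],
  [0.5,0,6.5,-3.7,0,0,0],
])

```text
clock: 21.9
position: [0.574, -0.1314, 0.2511]
tool_rot: [-3.141, 0.001, 1.367]
force: [-8.0, -1.4, 11.1]
grip_width: 0.0111
finger_force: 26.8
```

Run:
```python
from h import *
from workcell import bot
s=bot.observe();print(np.round(s["qpos"],3),s["position"],s["tool_rot"],s["grip_width"],s["force"],s["moment"],s["finger_force"])
```

```text
[ 0.577  0.51  -0.653  1.652  0.34   1.097 -0.376] [ 0.57400533 -0.13135154  0.25114665] [-3.14076758e+00  7.94895697e-04  1.36688149e+00] 0.011095034264238923 [-8.03189439 -1.42826416 11.06649808] [-0.25507288  1.79338415 -0.07064   ] 26.842743158340454
```

Request:
servo_tool([
  [0.5,0,0.9,-0.4,0,0,0],
  [0.5,0,1.8,-0.7,0,0,0],
  [0.5,0,2.75,-0.95,0,0,0],
  [0.5,0,3.7,-1.15,0,0,0],
  [0.5,0,4.65,-1.3,0,0,0],
  [0.5,0,5.6,-1.4,0,0,0],
  [0.5,0,6.55,-1.45,0,0,0],
  [0.5,0,7.5,-1.48,0,0,0],
  [0.5,0,8.5,-1.45,0,0,0],
  [0.5,0,9.4,-1.4,0,0,0],
])

```text
clock: 22.9
position: [0.6671, -0.1506, 0.2643]
tool_rot: [-3.142, 0.0, 1.366]
force: [-3.9, -4.2, 1.2]
grip_width: 0.0105
finger_force: 26.1
```

Request:
servo_tool([
  [0.5,0,0.8,0.08,0,0,0],
  [0.5,0,1.6,0.18,0,0,0],
  [0.5,0,2,0.24,0,0,0],
  [0.5,0,2,0.24,0,0,0],
])

```text
clock: 23.3
position: [0.6868, -0.1545, 0.2618]
tool_rot: [3.141, 0.0, 1.367]
force: [0.7, -4.3, 1.6]
grip_width: 0.0112
finger_force: 26.1
```

Run:
```python
from h import *
from workcell import bot
s=bot.observe();print(np.round(s["qpos"],3),s["position"],s["tool_rot"],s["grip_width"],s["force"],s["moment"],s["finger_force"])
```

```text
[ 0.479  0.688 -0.608  1.306  0.391  1.265 -0.342] [ 0.68682041 -0.15453331  0.26177166] [3.14078468e+00 9.85952133e-05 1.36650648e+00] 0.011217172462715289 [ 0.74131508 -4.31364056  1.59237039] [-1.11115259  0.03037492 -0.07238365] 26.099067628383636
```

Request:
servo_tool([
  [3,0,0,0,0,0,0],
  [3,0,0,0,0,0,0],
  [3,0,0,-2,0,0,0],
  [3,0,0,-5,0,0,0],
  [3,0,0,-7,0,0,0],
  [5,0,-3,-7,0,0,8],
  [8,0,-7,-7,0,0,16],
  [8.5,0,-10.6,-7,0,0,24],
  [8.5,0,-10.6,-7,0,0,32],
  [8.5,0,-10.6,-7,0,0,40],
])

```text
clock: 24.3
position: [0.5816, -0.1323, 0.3327]
tool_rot: [3.141, -0.001, 0.663]
force: [-0.4, -1.0, -0.6]
grip_width: 0.0854
finger_force: 0.0
```

Request:
servo_tool([
  [8.5,0,0,0,0,0,8],
  [8.5,0,0,0,0,0,16],
  [8.5,0,0,0,0,0,24],
  [8.5,0,0,0,0,0,32],
  [8.5,0,0,0,0,0,40],
  [8.5,0,0,0,0,0,48],
  [8.5,0,0,0,0,0,50],
  [8.5,0,0,0,0,0,50],
])

```text
clock: 25.1
position: [0.5824, -0.132, 0.332]
tool_rot: [-3.141, -0.0, -0.204]
force: [-0.2, -0.0, -0.6]
grip_width: 0.085
finger_force: 0.0
```

Run:
```python
from h import *
from workcell import bot
s=bot.observe();print(np.round(s["qpos"],3),s["position"],s["tool_rot"],s["force"])
print(go(s,(.583,-.132,.09),-.205))
f=bot.grab_frame("scene");np.savez("s2.npz",**f)
x0,y0=290,120
im=cv2.resize(f["frame"][y0:y0+120,x0:x0+120],None,fx=5,fy=5,interpolation=cv2.INTER_CUBIC)
cy,sy=np.cos(-.205),np.sin(-.205);q=[]
for a,b in((-42,-25),(42,-25),(42,25),(-42,25)):
    a/=1000;b/=1000;q.append((.583+cy*a-sy*b,-.132+sy*a+cy*b,.053))
p=proj(f,q);cv2.polylines(im,[((p-[x0,y0]+.5)*5).astype(int)],True,(255,0,255),1)
cv2.imwrite("pics/i.png",im)
```

```text
[ 0.361  0.406 -0.337  1.534  0.139  1.226 -1.772] [ 0.58235203 -0.13202577  0.33199941] [-3.14122462e+00 -3.07453333e-04 -2.03714931e-01] [-0.23099625 -0.03490039 -0.57713182]
(array([ 6.00e-02, -1.00e-02,  2.42e+01]), np.float64(0.1))
```

View pics/i.png

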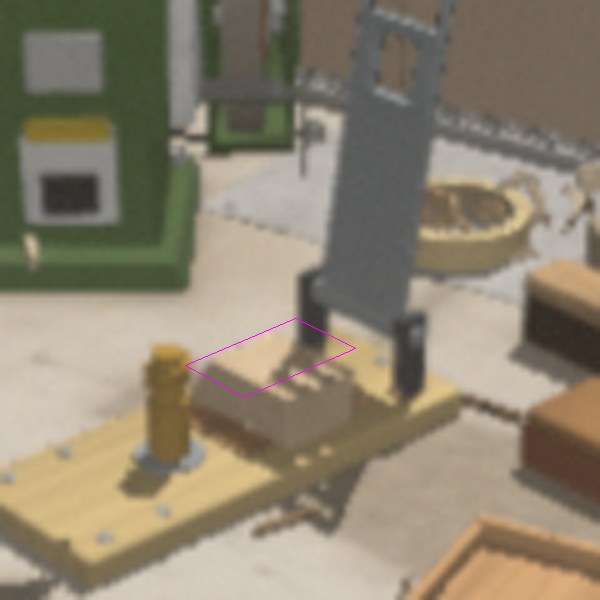

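The strap stands up, leaning slightly back at (380,160). The block's outline is muddled by the hand's shadow and doesn't match the predicted outline in magenta. I'll move the hand aside and check in both cameras before gripping.

Request:
servo_tool([
  [8.5,-3,3,0,0,0,0],
  [8.5,-6,7,0,0,0,0],
  [8.5,-9,11,0,0,0,0],
  [8.5,-12,15,0,0,0,0],
  [8.5,-15,19,0,0,0,0],
  [8.5,-15,22,0,0,0,0],
  [8.5,-15,22,0,0,0,0],
])

```text
clock: 25.85
position: [0.3888, -0.3212, 0.3321]
tool_rot: [3.14, -0.0, -0.208]
force: [0.1, 0.4, 0.4]
grip_width: 0.0851
finger_force: 0.0
```

Run:
```python
from h import *
from workcell import bot
s=bot.observe();print(s["position"])
cy,sy=np.cos(-.205),np.sin(-.205)
def box(z):
    return [(.583+cy*a-sy*b,-.132+sy*a+cy*b,z) for a,b in((-.042,-.025),(.042,-.025),(.042,.025),(-.042,.025))]
out=[]
for n,(x0,y0) in(("scene",(310,165)),("top",(290,145))):
    f=bot.grab_frame(n);np.savez(n+"3.npz",**f)
    a=f["frame"][y0:y0+70,x0:x0+66]
    g=(255*(a/255.)**.55).astype(np.uint8)
    g=cv2.resize(g,None,fx=6,fy=6,interpolation=cv2.INTER_CUBIC)
    p0=g.copy()
    for z,c in((.053,(255,0,255)),(.021,(255,255,0))):
        cv2.polylines(g,[((proj(f,box(z))-[x0,y0]+.5)*6).astype(int)],True,c,1)
    out.append(g)
cv2.imwrite("pics/j.png",np.hstack(out))
```

```text
[ 0.38877846 -0.32124925  0.33205329]
```

View pics/j.png

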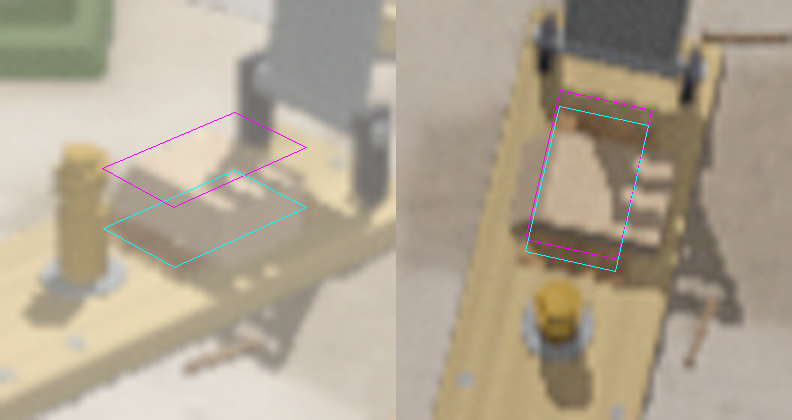

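The hand is clear now. In the top view on the right, the pale block, part shaded, seems to run from about (520,190) to (668,190), wider across the press than the drawn box. Brown cork shows at (620,125) and (570,240). I'll measure its extent by colour ratio, which shadows don't affect.

Run:
```python
from h import *
f=dict(np.load("top3.npz"))
cy,sy=np.cos(-.205),np.sin(-.205)
xs=np.arange(60,-61,-5);ys=np.arange(60,-61,-5)
X=[(.583+cy*a/1e3-sy*b/1e3,-.132+sy*a/1e3+cy*b/1e3,.053) for a in xs for b in ys]
p=proj(f,X).astype(np.float32)
g=cv2.GaussianBlur(f["frame"],(0,0),.6).astype(np.float32)
v=cv2.remap(g,p[:,0].reshape(len(xs),-1),p[:,1].reshape(len(xs),-1),cv2.INTER_LINEAR)
r=(100*v[...,0]/v[...,2]).astype(int)
print("B/R; cols y",ys)
for a,row in zip(xs,r):print("%4d"%a,*("%3d"%k for k in row))
print("R")
for a,row in zip(xs,v[...,2].astype(int)):print("%4d"%a,*("%3d"%k for k in row))
```

```text
B/R; cols y [ 60  55  50  45  40  35  30  25  20  15  10   5   0  -5 -10 -15 -20 -25
 -30 -35 -40 -45 -50 -55 -60]
  60  78  76  61  49  65  84  60  52  53  53  54  53  52  53  55  52  53  53  53  52  65  56  49  52  67
  55  78  77  61  48  53  65  49  47  47  47  47  47  47  48  47  48  48  48  48  48  54  51  47  50  67
  50  79  78  60  48  49  50  47  47  47  47  48  47  46  47  47  47  48  48  48  48  51  51  48  52  67
  45  79  79  63  47  47  46  47  47  47  47  48  46  46  47  47  47  47  47  48  46  49  48  47  53  68
  40  78  77  62  48  46  45  47  46  47  47  46  47  47  47  46  45  47  48  47  45  46  47  47  53  69
  35  78  75  59  47  47  46  47  44  43  44  42  43  44  43  43  43  44  45  44  46  47  47  47  54  70
  30  76  74  60  47  47  47  46  39  36  37  36  35  37  37  36  37  38  38  40  46  47  48  47  53  69
  25  74  71  56  48  47  48  46  38  36  38  39  36  37  34  36  38  37  34  39  45  46  47  47  51  68
  20  71  69  55  47  47  48  47  43  46  51  59  53  48  46  47  49  48  48  49  53  53  49  47  52  68
  15  71  70  57  48  47  50  53  54  58
[... 3566 characters left out ...]
86  83  91 106 104  94 100 101  91  96 100  84  91  95  75  71  73  71
 -35 113 113 124 134 134 111  70  50  46  46  50  48  44  47  50  48  52  52  46  51  54  60  77  89  60
 -40 113 111 124 133 136 116  69  60  54  55  52  50  47  47  54  56  57  58  56  62  67  70  74  69  58
 -45 110 108 120 133 138 133 107  95  72  56  52  52  49  49  56  57  55  53  56  67  70  73  71  65  84
 -50 107 108 120 134 138 138 127 113 104  83  57  56  55  51  65  67  55  58  61  64  70  77  74  66  84
 -55 112 108 120 134 138 139 128 111 116 120  88  92  86  83 112 106  90  97  85  88 105 122 118  80  58
 -60 117 113 120 135 138 139 133 136 144 141 132 135 130 129 142 142 145 144 132 139 148 153 150 104  63
```

The colour map settles it. The block lies with its length across the press: press y from +38 to -45.5 mm and x from +19 to -30 mm. Its 50 mm width is therefore along press x, its centre is near (0.577,-0.135), and the bevel is at the +y end. I'll turn the hand to close along press x, opened only enough to clear the stud.

Request:
servo_tool([
  [6.6,2,-3,0,0,0,-8],
  [6.6,5,-7,0,0,0,-16],
  [6.6,8,-11,0,0,0,-24],
  [6.6,11,-15,0,0,0,-32],
  [6.6,13,-19,0,0,0,-40],
  [6.6,14.5,-22,0,0,0,-48],
  [6.6,14.5,-22,0,0,0,-56],
  [6.6,14.5,-22,0,0,0,-64],
  [6.6,14.5,-22,0,0,0,-72],
  [6.6,14.5,-22,0,0,0,-80],
])

```text
clock: 26.95
position: [0.5776, -0.1298, 0.3319]
tool_rot: [-3.141, -0.001, 1.201]
force: [0.4, -0.5, 0.2]
grip_width: 0.0663
finger_force: 0.0
```

Request:
servo_tool([
  [6.6,0,0,3,0,0,-5],
  [6.6,0,0,7,0,0,-10],
  [6.6,0,0,11,0,0,-10],
  [6.6,0,0,15,0,0,-10],
  [6.6,0,0,18,0,0,-10],
  [6.6,0,0,18,0,0,-10],
  [6.6,0,0,18,0,0,-10],
])

```text
clock: 27.65
position: [0.5779, -0.1304, 0.1528]
tool_rot: [3.142, -0.001, 1.369]
force: [0.8, 1.1, 1.1]
grip_width: 0.066
finger_force: 0.0
```

Run:
```python
from h import *
from workcell import bot
s=bot.observe();print(np.round(s["qpos"],3),s["position"],s["tool_rot"],s["force"],s["grip_width"])
print(go(s,(.5768,-.1348,.028),1.366))
```

```text
[ 0.514  0.617 -0.569  1.74   0.407  0.904 -0.429] [ 0.57785116 -0.13039535  0.1527506 ] [ 3.14151498e+00 -7.77037651e-04  1.36863783e+00] [0.79610661 1.08162711 1.12991907] 0.06600513340091305
(array([-0.46, -0.02, 12.47]), np.float64(0.2))
```

Descend gently, watching the force, then close.

Request:
servo_tool([
  [6.6,-0.4,0,2,0,0,0],
  [6.6,-0.4,0,5,0,0,0],
  [6.6,-0.4,0,7.5,0,0,0],
  [6.6,-0.4,0,9,0,0,0],
  [6.6,-0.4,0,9.5,0,0,0],
  [6.6,-0.4,0,10,0,0,0],
  [6.6,-0.4,0,10,0,0,0],
], force=30)

```text
clock: 28.35
position: [0.577, -0.1355, 0.0526]
tool_rot: [3.141, 0.0, 1.367]
force: [-0.4, 0.5, -0.0]
grip_width: 0.0661
finger_force: 0.0
```

Request:
servo_tool([
  [6.6,0,0,0.5,0,0,0],
  [6.6,0,0,1,0,0,0],
  [6.6,0,0,1.5,0,0,0],
  [6.6,0,0,2,0,0,0],
  [6.6,0,0,2.4,0,0,0],
  [6.6,0,0,2.4,0,0,0],
])

```text
clock: 28.95
position: [0.5784, -0.1355, 0.0284]
tool_rot: [3.138, -0.001, 1.367]
force: [8.8, -0.8, 4.2]
grip_width: 0.066
finger_force: 6.8
```

Request:
servo_tool([
  [5.6,0,0,0,0,0,0],
  [4.6,0,0,0,0,0,0],
  [4.6,0,0,0,0,0,0],
  [4.6,0,0,0,0,0,0],
  [4.6,0,0,0,0,0,0],
])

```text
clock: 29.45
position: [0.5767, -0.1355, 0.028]
tool_rot: [3.141, -0.0, 1.367]
force: [1.9, -0.5, 3.4]
grip_width: 0.0492
finger_force: 31.2
```

Request:
servo_tool([
  [4.6,0,0,-0.5,0,0,0],
  [4.6,0,0,-1.5,0,0,0],
  [4.6,0,0,-3,0,0,0],
  [4.6,0,0,-5,0,0,0],
  [4.6,0,0,-7.5,0,0,0],
  [4.6,0,0,-10,0,0,0],
  [4.6,0,0,-12,0,0,0],
  [4.6,0,0,-13,0,0,0],
  [4.6,0,0,-13,0,0,0],
])

```text
clock: 30.35
position: [0.577, -0.1357, 0.1595]
tool_rot: [3.139, 0.0, 1.367]
force: [1.2, 0.5, -0.8]
grip_width: 0.0491
finger_force: 31.5
```

Run:
```python
from h import *
from workcell import bot
s=bot.observe();print(np.round(s["qpos"],3),s["position"],s["tool_rot"],s["force"],s["moment"],s["grip_width"],s["finger_force"])
print(go(s,(.474,-.373,.16),1.709))
```

```text
[ 0.526  0.609 -0.573  1.735  0.403  0.915 -0.419] [ 0.57702508 -0.13572869  0.1595423 ] [3.13936729e+00 2.31429330e-04 1.36659178e+00] [ 1.21231723  0.47691157 -0.84322323] [0.0189839  0.01057251 0.00795533] 0.04913173592392832 31.549107749015093
(array([-25.32,  -5.28,  -0.05]), np.float64(-19.6))
```

Request:
servo_tool([
  [4.6,-1.5,-0.3,0,0,0,-2],
  [4.6,-4.5,-0.9,0,0,0,-4],
  [4.6,-8.5,-1.8,0,0,0,-7],
  [4.6,-12.5,-2.6,0,0,0,-10],
  [4.6,-16.5,-3.4,0,0,0,-13],
  [4.6,-20,-4.2,0,0,0,-16],
  [4.6,-23,-4.8,0,0,0,-18],
  [4.6,-24.7,-5.2,0,0,0,-19.6],
  [4.6,-25.3,-5.3,0,0,0,-19.6],
  [4.6,-25.3,-5.3,0,0,0,-19.6],
])

```text
clock: 31.35
position: [0.473, -0.3726, 0.1572]
tool_rot: [-3.141, -0.001, 1.707]
force: [0.1, 1.6, -0.7]
grip_width: 0.0493
finger_force: 31.5
```

Request:
servo_tool([
  [4.6,0,0,2,0,0,0],
  [4.6,0,0,5,0,0,0],
  [4.6,0,0,8,0,0,0],
  [4.6,0,0,10.5,0,0,0],
  [4.6,0,0,12,0,0,0],
  [4.6,0,0,13,0,0,0],
  [4.6,0,0,13.5,0,0,0],
  [4.6,0,0,13.8,0,0,0],
  [4.6,0,0,13.8,0,0,0],
])

```text
clock: 32.25
position: [0.4736, -0.3726, 0.0203]
tool_rot: [3.141, 0.0, 1.709]
force: [-0.7, 0.3, 0.1]
grip_width: 0.0497
finger_force: 31.5
```

Request:
servo_tool([
  [4.6,0,0,0.2,0,0,0],
  [4.6,0,0,0.4,0,0,0],
  [4.6,0,0,0.6,0,0,0],
  [4.6,0,0,0.6,0,0,0],
])

```text
clock: 32.65
position: [0.4734, -0.3726, 0.014]
tool_rot: [3.142, 0.0, 1.709]
force: [0.1, 0.1, -1.0]
grip_width: 0.0496
finger_force: 31.6
```

Request:
servo_tool([
  [4.6,0,0,0.08,0,0,0],
  [4.6,0,0,0.16,0,0,0],
  [4.6,0,0,0.2,0,0,0],
  [4.6,0,0,0.2,0,0,0],
])

```text
clock: 33.05
position: [0.4735, -0.3727, 0.0139]
tool_rot: [-3.141, 0.001, 1.709]
force: [-11.7, 7.4, 40.1]
grip_width: 0.0496
finger_force: 36.5
```

Seated on the tray floor. I'll ease the pressure, release and rise.

Request:
servo_tool([
  [4.6,0,0,-0.15,0,0,0],
  [4.6,0,0,-0.15,0,0,0],
  [5.5,0,0,-0.15,0,0,0],
  [6.6,0,0,-0.15,0,0,0],
  [6.6,0,0,-0.15,0,0,0],
  [6.6,0,0,-1,0,0,0],
  [6.6,0,0,-4,0,0,0],
  [6.6,0,0,-8,0,0,0],
  [6.6,0,0,-12,0,0,0],
  [6.6,0,0,-16,0,0,0],
])

```text
clock: 34.05
position: [0.4732, -0.3723, 0.174]
tool_rot: [3.141, -0.0, 1.709]
force: [0.4, -1.0, -0.4]
grip_width: 0.0659
finger_force: 0.0
```

Request:
servo_tool([
  [6.6,3,0,-4,0,0,0],
  [6.6,6,-2,-8,0,0,0],
  [6.6,10,-4,-10,0,0,0],
  [6.6,14,-6,-10,0,0,0],
  [6.6,14,-6,-10,0,0,0],
  [6.6,14,-6,-10,0,0,0],
])

```text
clock: 34.65
position: [0.3944, -0.2421, 0.2728]
tool_rot: [3.141, 0.002, 1.709]
force: [0.4, -0.8, -0.4]
grip_width: 0.066
finger_force: 0.0
```

Run:
```python
from h import *
from workcell import bot
s=bot.observe();print(s["position"],s["force"],s["grip_width"])
sc=bot.grab_frame("scene");t=bot.grab_frame("top")
c,st=red(sc,(200,160,290,230));print("cap",c,plane(sc,c,.0225))
# block in tray: difference to first top picture
t0=dict(np.load("top0.npz"))["frame"].astype(int)
d=(np.abs(t["frame"]-t0).sum(2)>60)[180:245,365:430];ys,xs=np.nonzero(d);print(d.sum())
# tray frame map of B/R at block top z .039
y=.138;C,S=np.cos(y),np.sin(y)
for f,z in((t,.039),):
    g=cv2.GaussianBlur(f["frame"],(0,0),.6).astype(np.float32)
    X=np.arange(85,-86,-8);Y=np.arange(75,-76,-6)
    p=proj(f,[(.474+C*a/1e3-S*b/1e3,-.373+S*a/1e3+C*b/1e3,z) for a in X for b in Y]).astype(np.float32)
    v=cv2.remap(g,p[:,0].reshape(len(X),-1),p[:,1].reshape(len(X),-1),1)
    for a,r in zip(X,(100*v[...,0]/v[...,2]).astype(int)):print("%4d"%a,*("%3d"%k for k in r))
# change in other regions (scene): jar / sander
s0=dict(np.load("top0.npz"))["frame"]
for n,(x,yy) in dict(jar=(419,160),brown=(378,155),orange=(470,245)).items():
    k=np.s_[yy-12:yy+12,x-12:x+12];print(n,np.abs(t["frame"][k].astype(int)-s0[k]).mean())
```

```text
[ 0.39443146 -0.24206238  0.27283921] [ 0.38225613 -0.81898825 -0.35875729] 0.0659601645334055
cap [243.00609756 190.29878049] [0.45860239 0.14701728 0.0225    ]
3013
  85  88  87  85  84  84  83  84  85  85  86  88  88  88  88  90  88  90  90  89  89  91  89  87  89  90  88
  77  87  87  84  85  84  83  84  85  85  85  87  87  88  88  89  89  88  88  89  89  88  89  89  90  88  88
  69  87  86  85  85  85  85  84  85  85  86  87  88  88  89  88  89  89  89  89  89  89  89  88  88  88  87
  61  86  86  85  85  84  85  85  87  85  86  88  88  88  89  89  88  89  89  90  89  89  87  88  88  89  87
  53  87  86  84  84  85  84  84  85  85  87  88  88  88  89  89  90  89  91  91  90  89  87  89  89  89  88
  45  87  85  85  85  85  85  86  85  86  87  88  87  89  89  90  89  88  90  88  90  91  89  91  90  88  88
  37  88  87  86  85  86  84  85  86  86  87  88  88  89  89  89  90  90  89  89  89  87  89  90  89  89  89
  29  86  86  86  85  85  85  85  86  87  87  88  88  89  89  88  89  89  89  90  91  90  89  89  88  89  90
  21  86  86  86  85  85  85  84  85  87  87  88  88  89  89 
[... 835 characters left out ...]
  86  86  86  86  89  88  88  89  89  89  89  89  88  89  89  89  89  89  90  84  81
 -51  87  86  85  85  85  86  85  86  87  88  88  88  88  89  89  89  87  89  90  89  89  89  87  84  70  81
 -59  86  87  85  86  85  86  86  87  86  88  87  89  89  89  88  89  89  89  90  89  90  90  90  70  63  82
 -67  87  88  86  86  86  85  86  87  86  88  88  87  87  89  89  91  89  90  90  89  88  90  88  53  64  81
 -75  86  87  86  85  85  86  87  86  87  89  87  88  91  88  88  90  88  88  90  90  89  89  83  47  66  83
 -83  87  87  86  85  85  86  86  86  88  88  86  88  89  90  89  90  89  88  90  89  89  87  53  43  67  83
jar 4.22337962962963
brown 2.939814814814815
orange 3.6822916666666665
```

The jar and sanding block are unmoved and the cap is in the dish, but the arm hides the tray. I'll move aside and check.

Request:
servo_tool([
  [6.6,4,0.5,-2,0,0,0],
  [6.6,8,1,-4,0,0,0],
  [6.6,12,2,-6,0,0,0],
  [6.6,16,3,-6,0,0,0],
  [6.6,20,4,-6,0,0,0],
  [6.6,24,5,-6,0,0,0],
  [6.6,28,6,-6,0,0,0],
  [6.6,28,6,-6,0,0,0],
  [6.6,28,6,-6,0,0,0],
])

```text
clock: 35.65
position: [0.416, 0.044, 0.3318]
tool_rot: [-3.141, -0.001, 1.711]
force: [-0.2, -0.8, -0.0]
grip_width: 0.0659
finger_force: 0.0
```

Run:
```python
from h import *
from workcell import bot
s=bot.observe();print(s["clock"],s["position"],s["force"])
t=bot.grab_frame("top");sc=bot.grab_frame("scene");np.savez("scene9.npz",**sc)
y=.138;C,S=np.cos(y),np.sin(y)
g=cv2.GaussianBlur(t["frame"],(0,0),.6).astype(np.float32)
X=np.arange(80,-81,-8);Y=np.arange(72,-73,-6)
p=proj(t,[(.474+C*a/1e3-S*b/1e3,-.373+S*a/1e3+C*b/1e3,.039) for a in X for b in Y]).astype(np.float32)
v=cv2.remap(g,p[:,0].reshape(len(X),-1),p[:,1].reshape(len(X),-1),1)
for a,r,R in zip(X,(100*v[...,0]/v[...,2]).astype(int),v[...,2].astype(int)):print("%4d"%a,*("%3d"%k for k in r))
# strap still upright: scene strip compared with the earlier picture
a=dict(np.load("scene3.npz"))["frame"][120:190,350:385].astype(int);print("strap diff",np.abs(a-sc["frame"][120:190,350:385]).mean())
```

```text
35.65 [0.41604703 0.04402856 0.33175546] [-0.15593036 -0.83238472 -0.01328143]
  80  43  46  47  48  51  49  48  47  45  45  43  43  42  41  41  40  40  41  40  40  40  39  42  44  64
  72  44  46  48  47  47  46  47  47  46  45  42  43  41  39  40  40  40  39  40  40  40  40  40  44  66
  64  42  44  45  45  46  45  45  45  44  43  42  41  41  41  40  41  40  41  41  40  41  41  39  43  65
  56  42  44  45  45  45  46  45  45  44  43  42  42  41  41  40  40  41  40  41  41  40  41  41  44  64
  48  44  44  46  45  46  46  45  45  44  43  43  41  41  41  41  40  41  41  41  41  40  41  40  44  64
  40  43  44  45  45  46  46  46  44  44  43  42  42  41  40  40  40  40  41  41  41  41  41  40  45  55
  32  43  45  45  46  46  46  46  45  44  43  42  41  41  41  40  40  41  41  40  41  41  40  41  50  64
  24  44  44  45  45  46  47  48  49  51  50  50  51  50  49  49  48  48  51  48  42  41  41  40  44  65
  16  43  45  45  46  58  61  61  61  61  60  60  59  59  58  58  59  59  59  58  43  41  41  40  44  64
   8  44  45  45  46  59  62  63  61  61  61  61  60  59  60  60  60  60  61
[... 513 characters left out ...]
  44  40  41  41  41  41  41  41  49  76
 -40  44  46  46  47  47  48  51  51  49  47  46  44  42  41  39  39  40  40  41  41  43  42  41  47  76
 -48  46  45  46  46  47  47  46  46  46  43  43  41  41  40  40  39  40  41  41  41  41  41  42  46  77
 -56  44  46  47  47  47  48  45  45  44  43  42  41  41  41  41  40  40  41  41  40  41  41  42  48  78
 -64  45  46  47  48  48  48  46  46  44  43  43  41  40  41  41  41  40  41  41  41  41  42  42  48  77
 -72  46  46  47  47  48  47  46  45  44  42  42  41  40  40  40  41  41  41  41  41  41  42  42  50  80
 -80  45  48  50  48  48  47  47  45  44  44  42  41  40  41  41  40  41  41  42  41  42  41  42  52  80
strap diff 3.5575510204081633
```

The block lies flat and well inside the tray, about 84 x 50 mm on the map. The strap is still upright, the cap is in the dish, and the hand is clear.

```bash
python3 -c "
from workcell import bot
print(bot.job_done())"
```

```text
the job is handed in; nothing more can be done
None
```

I unscrewed the cap and set it upright in the dish, swung the strap up to about 100° where it stays, and set the block flat and the same way up in the tray; the jar and sanding block were left alone, and I handed the job in at about 36 s (no verdict came back).

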